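# Release the next wrapping-paper roll with the two-button control

## Task

Release the next cardboard roll on the flower-wrapping dispenser: press its two green buttons fully down, both together with one fingertip on each, keep both down until the roll has rolled into the trough and come to rest, then let both buttons up and move clear. Pressing one green button on its own is not allowed. Do not touch, push or pick up the roll, leave the red stop button unpressed, and leave the things standing around where they are.

Things in the scene. Friction and masses are not known exactly. Their poses are not given: they have to be found in the camera images.
- dispenser: fixed roll dispenser, plywood base 380 x 300 mm, all below 102 mm: grey console box in front (120 mm in x, 290 in y, top at 60 mm), behind it a dark trough and a plywood ramp between green plates. Origin on the table, right below the midpoint of the two green buttons. +x points from the buttons to the trough (from 85 mm on) and up the ramp (to 300 mm), +y to the left button and red stop
- button_left_top (a point): centre of the top face of the left green mushroom button (dispenser +y); moves with it. Cap 34 mm across, 13 mm thick; top 88 mm above the table when up, 28 mm above the console. The green buttons' centres are 62 mm apart (28 mm free between the caps)
- button_right_top (a point): the same for the right green button (dispenser -y)
- button_left (a joint): how far the left green button is pressed straight down, m: 0 up, 0.008 fully down at its hard stop (down counts above 0.005). Spring: 1.8 N to start, 6 N fully down; springs up when let go. Each green button sinks one of the two brass gate pins that stand 30 mm out of the ramp in front of the roll (5 mm for each mm of press)
- button_right (a joint): the same for the right green button
- stop (a joint): how far the red stop button is pressed, m: 0 up, 0.008 fully down. Red cap 28 mm across, top 88 mm above the table, on the same console, 108 mm from the midpoint between the green buttons along dispenser +y; not to be pressed
- roll_center (a point): centre of the brown cardboard roll with a pale band, 44 mm across, 200 mm long, lying across the ramp behind both gate pins, 243 mm along dispenser +x, 88 mm above the table. Only when both pins are sunk does it roll down by itself, within about 1 s, to the trough, where it lies about 120 mm along +x, centre 62 mm above the table
- roll: the same roll: origin at its centre, y along its length; x and z turn as it rolls
- spool: small white ribbon spool with red ribbon, 38 mm across, 22 mm high, standing loose on the grey console on its right-hand side (dispenser -y); origin at the centre of its underside; leave it alone
- feed_bottle: white bottle with green cap, 60 mm across, 160 mm high, standing beside the dispenser; origin at the centre of its underside; leave it alone
- flowerpot: terracotta pot, 84 mm across, 80 mm high, beside the dispenser; origin at the centre of its underside; leave it alone
- wire_tin: steel tin with paper label, 68 mm across, 75 mm high, beside the dispenser; origin at the centre of its underside; leave it alone
- brush: wooden hand brush lying beside the dispenser; leave it alone
- mug: blue mug, 80 mm across, 90 mm high, at the left of the table; origin at the centre of its underside; leave it alone
Things that resemble listed ones, but are neither listed nor needed, are in the scene too. Leave any blue look-alike of the roll alone.

How it is judged (in metres and radians):
On the way, in this order (a step that is already met when the one before it is completed fails the run):
1. both green buttons are down together, a finger on each (value of joint each of button_left, button_right above 0.005 m and contact force between each of button_left, button_right and the fingers above 1 N), for 0.1 s.
2. the roll has come to rest in the trough while both green buttons are still held down by the fingers (all of step 1 and x of roll_center in the frame of dispenser between 0.108 and 0.132 m and z of roll_center in the frame of dispenser between 0.055 and 0.07 m and angle between the y axis of roll and the y axis of dispenser, either way round below 0.1 rad and linear speed of roll below 0.03 m/s and angular speed of roll below 1 rad/s), for 0.2 s.
At the end, for the whole second after the job is handed in: the roll lies at rest in the trough (centre 108 to 132 mm from the dispenser origin along its +x, 55 to 70 mm above the table, axis within 0.1 rad of the trough), all three buttons are up (within 1.5 mm) (x of roll_center in the frame of dispenser between 0.108 and 0.132 m and z of roll_center in the frame of dispenser between 0.055 and 0.07 m and angle between the y axis of roll and the y axis of dispenser, either way round below 0.1 rad and linear speed of roll below 0.03 m/s and angular speed of roll below 1 rad/s and value of joint each of button_left, button_right, stop below 0.0015 m); the robot touches nothing.
It fails at once if one green button pressed down (over 6 mm) while the other is up (under 2 mm) ((value of joint button_left above 0.006 m and value of joint button_right below 0.002 m) or (value of joint button_right above 0.006 m and value of joint button_left below 0.002 m)).
It fails at once if the robot touches the roll (contact force between roll and the fingers above 0.5 N or contact force between roll and the arm above 0.5 N).
It fails at once if the roll is lifted (height (world z) of roll_center above 0.12 m).
It fails at once if the red stop button is pressed (over 3 mm) (value of joint stop above 0.003 m).
It fails at once if a bystander is moved more than 20 mm or lifted (distance of any of spool, feed_bottle, flowerpot, wire_tin, brush, mug from where it was at the start of the episode above 0.02 m).
It also fails if it takes over 29 s, if anything falls off the work surface, if the arm or the gripper's body presses on something with over 40 N, if the wrist force passes 120 N, or if a joint passes its speed limit or range.

## Robot

A 7-joint arm with a two-finger parallel gripper is mounted at the origin on the work surface. World frame = base frame: x ahead of the robot, y to its left, z up, the work surface at z = 0. Lengths are in mm, angles in rad, forces in N, time in s.
With the tool pointing down it reaches from about 400 to 875 mm from the base axis. Payload 4.4 kg.
Tool frame: the origin (TCP) lies between the finger pads; the fingertips stand ctrl.tcp_to_tips ahead of it and the grasp point (between the pads) lies 8 mm behind it (ctrl.tcp_to_tips is the distance from the TCP to the fingertips, in mm); z points along the fingers, y is the direction in which the jaws open and shut (so a half turn about z gives the same grasp; the last joint's range is limited). The gripper opens to 85 mm and grips with 20 to 120 N. Pads are 22 mm wide; open, the fingers measure 114 mm over their backs; the gripper's body (76 mm by 85 mm) begins 54 mm behind the grasp point. The pads swing forward as they close: fully open they stand 13 mm farther back than shut.
Start: joints at [-1.166, 0.628, 0.038, 1.517, -0.027, 0.996, -0.02], TCP at [294.819, 579.31, 220.913] pointing down, gripper open.
Joint ranges: [-3.06, 3.06], [-0.37, 2.12], [-1.25, 1.32], [0.18, 2.47], [-1.1, 4.24], [0.23, 1.98], [-2.94, 2.94]. Speed limits (rad/s): [2.57, 2.57, 3.14, 3.14, 3.14, 3.14, 3.14].

## Interface

Orientations are given as [roll, pitch, yaw] about the fixed x, y, z axes, in that order (R = Rz(yaw) Ry(pitch) Rx(roll)).
In Python, from cell import ctrl gives the robot as it stands.
- The arm moves only by the tool send_rows, never from a script. Its argument "rows" is a list of rows, each an object of numbers: "x", "y", "z": the shift along the world's x, y, z in cm; "roll": the turn about the world's z in degrees; "claw": the closure, from 0 (fully open) to 1 (shut). A call has 1 to 5 rows; each row is the pose to reach, as a shift and turn from the pose commanded when the call began; what a row does not reach only later rows make up. A row lasts 1/12 s, in which the tool goes at most 41.7 mm and 7.16 degrees, less where a joint would pass 70% of its speed; a pose out of reach is approached as far as the arm can. A call with a gripper value outside its range is refused whole. The fingers move at their own pace and stop on an object; the grip force is fixed at half the most. Time passes only in rows, so rows that repeat a pose let the fingers close. It gives the time, the measured TCP pose, the force and the opening at its end, in the units of the state.
- ctrl.read_state(): the state, without advancing time (a new reading comes with each control period).
- ctrl.get_image(name): name is "scene" or "top"; returns (picture, depth): 480x640x3 uint8, blue, green, red; 480x640 float32, mm along the optical axis (not along the pixel's ray), 0 where there is no reading.
- ctrl.get_calibration(name): a dict with "intrinsics" (3x3 intrinsics, pixels), "dist_coeffs" ([k1, k2, p1, p2, k3] as OpenCV has them; the pictures are not rectified), "T" (4x4, takes a point from camera to world coordinates). Camera axes: x right, y down, z forward; pixel columns grow to the right and rows downward; lengths in mm; the calibration is good to about 2 mm. A picture is of the moment at which its call begins. get_calibration takes no time and is no camera call.
- ctrl.finish_job(): hands the job in, once; it reports no verdict.
Trained networks look in the newest picture that a camera, given by its name, has taken for a name from the list of things; names that differ only in an ending like _2 or _b are one class to them, and where a whole thing is asked for, a point or a joint stands for the part that bears it (a point fixed in the world has none). Each returns a list of dicts, best first, with "confidence" (0 to 1); they miss things now and then, are a little off and sometimes report something else, mostly with a low value. They report only what shows in the picture. A call takes as long as a camera call. They do not tell look-alikes from the thing itself.
- ctrl.recognise(camera, query): "uv" ([column, row] in pixels, amid what is visible of it).
- ctrl.regions_of(camera, query): "region" (480x640 bool, what is visible of it) and "uv" ([column, row] in pixels, amid what is visible of it).
- ctrl.place_of(camera, query): "uv" ([column, row] in pixels: a listed point, or the origin of a listed thing).
The state is a dict: "clock": time; "qpos": joint angles; "qd": joint speeds; "tau": joint torques, N m; "eef_pos": TCP position; "tool_rot": TCP orientation; "force": force on the tool from outside, world axes, zero at the start; "torque": the same for the moment, N m; "width": finger opening in mm.
Only numpy, scipy, OpenCV 4.12 (cv2) and the standard library are available. Lean on these libraries where they do the work, as an engineer would, in place of code of your own. Each camera call takes 0.05 s, during which the arm holds its last target. There are 200 camera calls.

## Working session

There is one attempt and no reset: what is moved stays moved. The work goes in short steps, Python scripts to look and compute and a tool call to move; the robot and the scene stay as the last step left them, time stands still between calls to the robot, and variables do not carry over. Pictures are saved under pics/ and viewed, on a budget of 10 in all, crops included, one or two more only if the job needs it, and the job is handed in when it is done.

Besides the shell and the picture viewer there is one more tool, called after "Emit:" as name(argument=value, ...), one argument or row to a line, values as JSON. send_rows: Moves the arm, as the interface text tells. Its arguments: {"type":"object","properties":{"rows":{"type":"array"}},"required":["rows"]}

```bash
mkdir -p pics; cat > h.py <<'E'
import numpy as np,cv2
from cell import ctrl
def world(cam,uv,D=None,z=None):
    c=ctrl.get_calibration(cam);K=np.array(c["intrinsics"],float);T=np.array(c["T"],float)
    n=cv2.undistortPoints(np.array([[uv]],float),K,np.array(c["dist_coeffs"],float))[0,0]
    r=np.array([n[0],n[1],1.])
    if z is not None:
        d=T[:3,:3]@r; return T[:3,3]+d*(z-T[2,3])/d[2]
    return T[:3,:3]@(r*D)+T[:3,3]
E
python3 - <<'E'
from h import *
s=ctrl.read_state();print(s,ctrl.tcp_to_tips)
for c in("top","scene"):
    im,d=ctrl.get_image(c);cv2.imwrite(f"pics/{c}0.png",im);np.save(f"{c}d.npy",d)
    for q,z in(("button_left_top",88),("button_right_top",88),("stop",88),("roll_center",88),("spool",60),("dispenser",0)):
        for r in ctrl.place_of(c,q)[:3] if q!="stop" else ctrl.recognise(c,q)[:3]:
            u=r["uv"];D=d[int(round(u[1])),int(round(u[0]))]
            print(c,q,round(r["confidence"],2),np.round(u),world(c,u,z=z).round(1),world(c,u,D=D).round(1))
E
```

```text
{'clock': 0.0, 'qpos': array([-1.16577695,  0.62935835,  0.03844265,  1.51837612, -0.0270118 ,
        0.99632893, -0.01998321]), 'qd': array([-0.00011873, -0.00128846,  0.00084641,  0.0010752 , -0.00030671,
       -0.00058843,  0.00010425]), 'tau': array([-8.11588416e-05, -5.63411558e+01,  1.22575499e+00, -1.93451875e+01,
        1.08564366e-02,  1.04172781e-02, -1.18603742e-05]), 'eef_pos': array([294.52253943, 578.70196596, 219.97862895]), 'tool_rot': array([-3.13963995e+00,  1.73338549e-05,  2.67078292e+00]), 'force': array([0.71389539, 0.40653229, 0.28205077]), 'torque': array([0.05015733, 0.04258145, 0.0339984 ]), 'width': 85.16570383277364} 11.0
top button_left_top 0.56 [338. 300.] [451.9  32.5  88. ] [452.   32.4  87.2]
top button_right_top 0.49 [360. 311.] [428.  -16.1  88. ] [428.  -15.9  89.8]
top stop 0.43 [302. 285.] [484.4 112.1  88. ] [484.2 112.   90.7]
top roll_center 0.79 [383. 197.] [685.3 -72.6  88. ] [679.8 -69.  108.4]
top roll_center 0.63 [335. 297.] [457.8  39.3  88. ] [457.9  39.1  85.5]
top spool 0.53 [400. 320.] [ 408.6 -109.2   60. ] [ 409.  -104.5   82.5]
top dispenser 0.77 [347. 304.] [444.8   4.9   0. ] [443.7  10.5  62.2]
scene button_left_top 0.65 [290. 210.] [450.1  35.2  88. ] [452.2  35.1  89.7]
scene button_right_top 0.62 [206. 225.] [ 482.7 -183.2   88. ] [ 404.6 -195.9   22.6]
scene button_right_top 0.59 [270. 210.] [445.6 -16.1  88. ] [444.4 -16.1  87.1]
scene stop 0.43 [318. 217.] [491.9 105.2  88. ] [489.1 105.5  85.6]
scene roll_center 0.66 [255. 274.] [674. -63.  88.] [694.4 -61.7 108.6]
scene roll_center 0.65 [450. 290.] [782.5 368.3  88. ] [743.9 386.3  43.6]
scene spool 0.66 [240. 211.] [401.9 -97.9  60. ] [419.9 -96.5  74.4]
scene dispenser 0.88 [282. 234.] [445.6   9.7   0. ] [536.1   8.6  80.3]
```

```bash
python3 - <<'E'
from h import *
im=cv2.imread("pics/top0.png");cv2.imwrite("pics/t0c.png",cv2.resize(im[140:380,230:470],(720,720),interpolation=cv2.INTER_CUBIC)[:600])
cv2.imwrite("pics/t0c.png",cv2.resize(im[150:350,230:470],(720,600),interpolation=cv2.INTER_CUBIC))
d=np.load("topd.npy")
hsv=cv2.cvtColor(im,cv2.COLOR_BGR2HSV)
for nm,m in(("green",cv2.inRange(hsv,(40,80,50),(90,255,255))),("red",cv2.inRange(hsv,(0,120,80),(8,255,255))|cv2.inRange(hsv,(172,120,80),(180,255,255)))):
    n,l,st,ce=cv2.connectedComponentsWithStats(m)
    for i in range(1,n):
        if st[i,4]>15:
            Z=d[l==i];u=ce[i];print(nm,st[i],u.round(1),world("top",u,z=88).round(1),world("top",u,D=np.median(Z)).round(1))
E
```

```text
green [  367     0   254    63 15281] [492.2  30.8] [1105.2 -350.7   88. ] [1088.9 -339.9  111.2]
green [316 166  29  87 229] [329.1 211.4] [651.8  50.6  88. ] [649.4  51.1  98.1]
green [408 194  26  87 243] [419.9 239.6] [ 587.1 -154.2   88. ] [ 585.4 -151.5   98.3]
green [330 292  15  15 175] [337.3 299. ] [454.2  33.8  88. ] [454.2  33.9  88.4]
green [357 301  15  15 173] [364.2 307.6] [435.3 -25.2  88. ] [435.3 -25.2  88.3]
green [452 330  14  14 150] [458.2 336.4] [ 373.2 -229.5   88. ] [ 377.2 -204.8  160.7]
red [299 283  12  12 111] [304.1 288.7] [476.7 107.   88. ] [476.7 107.   87.9]
```

View pics/t0c.png

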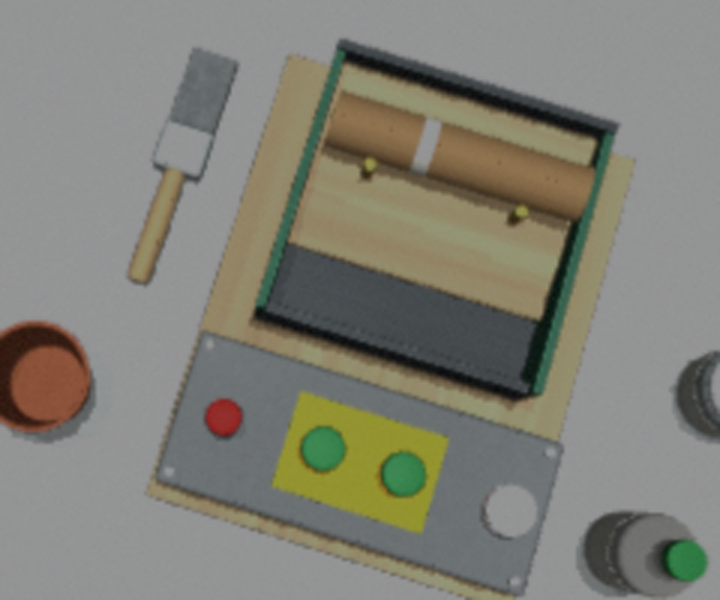

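View pics/scene0.png

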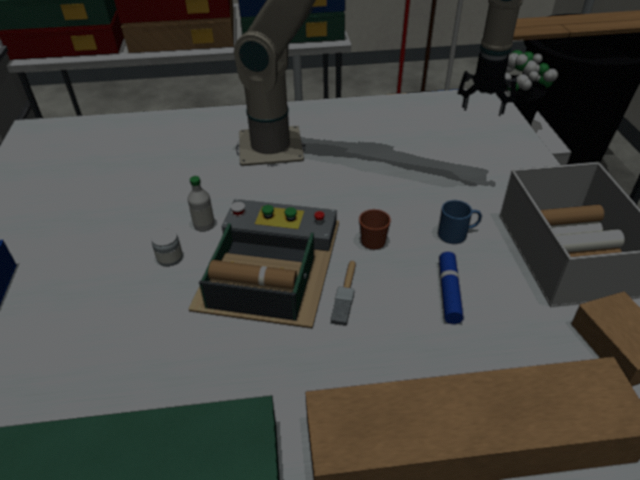

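The top crop shows the left green button at (323,449), the right one at (404,474), red stop at (224,417) and spool at (511,511). In the scene view the path at z=220 is clear. The measured buttons are 62.0 mm apart and stop is 107.6 mm from their midpoint, which matches the given sizes. The midpoint is (444.7, 4.3), the y axis is at about 72.4° and the jaw axis is now at 63°, so the tool turns +9.4°.

Emit:
send_rows(
  rows=[
    {"x": 1, "y": -3.8, "z": 0, "roll": 4.7, "claw": 0.4},
    {"x": 2, "y": -7.6, "z": 0, "roll": 9.4, "claw": 0.4},
    {"x": 3, "y": -11.4, "z": 0, "roll": 9.4, "claw": 0.4},
    {"x": 4, "y": -15.2, "z": 0, "roll": 9.4, "claw": 0.4},
    {"x": 5, "y": -19, "z": 0, "roll": 9.4, "claw": 0.4},
  ],
)

```text
clock: 1.12
eef_pos: [345.1, 387.5, 221.1]
tool_rot: [3.141, 0.0, 2.835]
force: [1.3, -0.7, -0.2]
width: 51.4
```

Emit:
send_rows(
  rows=[
    {"x": 1, "y": -3.8, "z": 0, "roll": 0, "claw": 0.4},
    {"x": 2, "y": -7.6, "z": 0, "roll": 0, "claw": 0.4},
    {"x": 3, "y": -11.4, "z": 0, "roll": 0, "claw": 0.4},
    {"x": 4, "y": -15.2, "z": 0, "roll": 0, "claw": 0.4},
    {"x": 5, "y": -19, "z": 0, "roll": 0, "claw": 0.4},
  ],
)

```text
clock: 1.53
eef_pos: [395.1, 197.6, 221.3]
tool_rot: [3.141, 0.001, 2.835]
force: [1.5, -0.3, -0.3]
width: 51.1
```

Emit:
send_rows(
  rows=[
    {"x": 1, "y": -3.8, "z": 0, "roll": 0, "claw": 0.4},
    {"x": 2, "y": -7.6, "z": 0, "roll": 0, "claw": 0.4},
    {"x": 3, "y": -11.4, "z": 0, "roll": 0, "claw": 0.4},
    {"x": 4, "y": -15.2, "z": 0, "roll": 0, "claw": 0.4},
    {"x": 5, "y": -19, "z": 0, "roll": 0, "claw": 0.4},
  ],
)

```text
clock: 1.95
eef_pos: [445.2, 7.4, 221.3]
tool_rot: [3.141, 0.001, 2.835]
force: [1.0, 0.0, 0.0]
width: 50.9
```

Emit:
send_rows(
  rows=[
    {"x": 0, "y": -0.4, "z": -3, "roll": 0, "claw": 0.44},
    {"x": 0, "y": -0.4, "z": -6, "roll": 0, "claw": 0.44},
    {"x": 0, "y": -0.4, "z": -9, "roll": 0, "claw": 0.44},
    {"x": 0, "y": -0.4, "z": -9, "roll": 0, "claw": 0.44},
    {"x": 0, "y": -0.4, "z": -9, "roll": 0, "claw": 0.44},
  ],
)

```text
clock: 2.37
eef_pos: [443.9, 5.2, 130.4]
tool_rot: [-3.14, -0.003, 2.835]
force: [0.5, 0.2, 0.1]
width: 47.8
```

```bash
python3 - <<'E'
from h import *
s=ctrl.read_state();print(s["clock"],s["eef_pos"],s["tool_rot"],s["width"],s["force"],ctrl.tcp_to_tips)
a,_=ctrl.get_image("scene");b,d=ctrl.get_image("top")
cv2.imwrite("pics/m1.png",np.hstack([cv2.resize(a[140:290,190:350],(400,375)),cv2.resize(b[240:360,280:408],(400,375))]))
c=ctrl.get_calibration("scene");K=np.array(c["intrinsics"],float)
E
```

```text
2.3667 [443.93293921   5.22234981 130.3907029 ] [-3.14046644e+00 -2.94953672e-03  2.83475126e+00] 47.769541882381795 [0.52805485 0.20161818 0.06737995] 11.0
```

View pics/m1.png

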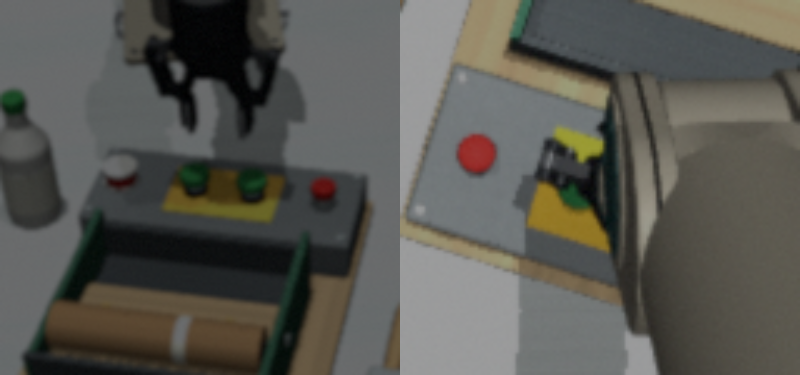

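The picture shows the fingertips at about (188,128) and (246,130) in the crop, above the button caps at (194,175) and (252,182). I'll check that against a projection.

```bash
python3 - <<'E'
from h import *
c=ctrl.get_calibration("scene");K=np.array(c["intrinsics"],float);Ti=np.linalg.inv(np.array(c["T"],float))
s=ctrl.read_state();p=s["eef_pos"];y=s["tool_rot"][2];j=np.array([np.sin(y),-np.cos(y),0]);print(np.degrees(np.arctan2(j[1],j[0])))
P=[p+k*31*j-[0,0,h] for h in(4,8,11) for k in(-1,1)]+[[454.2,33.8,88],[435.3,-25.2,88]]
u,_=cv2.projectPoints(np.array(P),cv2.Rodrigues(Ti[:3,:3])[0],Ti[:3,3],K,np.array(c["dist_coeffs"],float))
print(((u[:,0]-[190,140])*2.5).round(0))
E
```

```text
72.44439363694116
[[190. 141.]
 [248. 147.]
 [190. 144.]
 [249. 150.]
 [191. 146.]
 [249. 152.]
 [249. 177.]
 [192. 170.]]
```

Emit:
send_rows(
  rows=[
    {"x": 0, "y": 0, "z": -1.5, "roll": 0, "claw": 0.44},
    {"x": 0, "y": 0, "z": -2.6, "roll": 0, "claw": 0.44},
    {"x": 0, "y": 0, "z": -2.6, "roll": 0, "claw": 0.44},
  ],
)

```text
clock: 2.72
eef_pos: [445.3, 5.7, 105.4]
tool_rot: [3.141, 0.001, 2.836]
force: [-0.6, -0.2, 0.2]
width: 47.9
```

Emit:
send_rows(
  rows=[
    {"x": 0, "y": -0.1, "z": -0.3, "roll": 0, "claw": 0.44},
    {"x": 0, "y": -0.1, "z": -0.6, "roll": 0, "claw": 0.44},
    {"x": 0, "y": -0.1, "z": -0.6, "roll": 0, "claw": 0.44},
  ],
)

```text
clock: 2.97
eef_pos: [445.4, 4.3, 99.5]
tool_rot: [3.141, 0.001, 2.835]
force: [0.2, 0.8, 0.0]
width: 47.8
```

```bash
python3 - <<'E'
from h import *
s=ctrl.read_state();print(s["clock"],s["eef_pos"],s["force"],s["torque"])
a,_=ctrl.get_image("scene")
cv2.imwrite("pics/m2.png",cv2.resize(a[170:240,230:330],(800,560),interpolation=cv2.INTER_CUBIC))
E
```

```text
2.9667 [445.38745677   4.33605549  99.52738035] [0.18258052 0.75339602 0.03086906] [-0.00535283  0.03185386 -0.02908447]
```

View pics/m2.png

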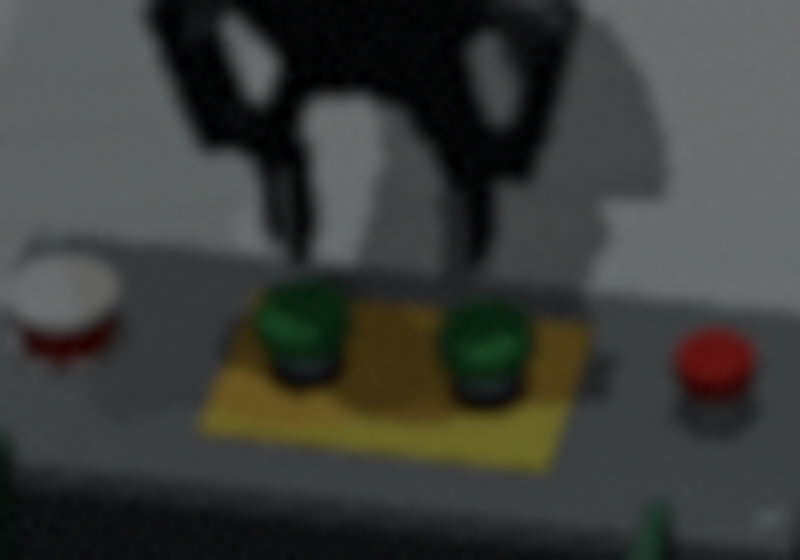

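The tips seem to be at about (295,260) and (475,262), but they blend into the dark console edge. I'll brighten the picture and overlay the expected positions.

```bash
python3 - <<'E'
from h import *
a,d=ctrl.get_image("scene")
c=ctrl.get_calibration("scene");K=np.array(c["intrinsics"],float);T=np.array(c["T"],float);Ti=np.linalg.inv(T)
print(T[:3,3],T[:3,2])
s=ctrl.read_state();p=s["eef_pos"];y=s["tool_rot"][2];j=np.array([np.sin(y),-np.cos(y),0]);f=np.array([-j[1],j[0],0]);f=f if f[0]>0 else -f
g=(255*(np.clip(a/255.,0,1)*1.6).clip(0,1)**.5).astype(np.uint8)
g=cv2.resize(g[170:240,230:330],(800,560),interpolation=cv2.INTER_CUBIC)
def pr(P):
    u,_=cv2.projectPoints(np.array(P,float),cv2.Rodrigues(Ti[:3,:3])[0],Ti[:3,3],K,np.array(c["dist_coeffs"],float));return ((u[:,0]+.5-[230,170])*8).astype(int)
for k in(-1,1):
    q=pr([p+k*31*j-[0,0,6]+e*f for e in(-11,11)]);cv2.line(g,tuple(map(int,q[0])),tuple(map(int,q[1])),(255,0,255),1)
for P in pr([[454.2,33.8,88],[435.3,-25.2,88]]):cv2.circle(g,tuple(map(int,P)),3,(0,0,255),-1)
cv2.imwrite("pics/m3.png",g)
# finger points from depth
for v in range(190,208):
    print(v,[ (u,)+tuple(int(t) for t in world("scene",(u,v),D=d[v,u])) for u in range(264,292,1) if d[v,u]>0 and abs(world("scene",(u,v),D=d[v,u])[2]-100)<18 ][::2])
E
```

```text
[1580.48453312   -4.36831265 1005.61172615] [-0.73503831  0.0811786  -0.67314836]
190 []
191 []
192 []
193 []
194 []
195 []
196 []
197 []
198 [(269, 424, -17, 112)]
199 [(268, 434, -19, 117)]
200 [(268, 437, -20, 115)]
201 [(268, 440, -20, 114)]
202 [(266, 445, -25, 116)]
203 []
204 [(285, 456, 22, 113), (288, 461, 30, 116)]
205 [(264, 420, -32, 87), (266, 427, -26, 92), (268, 426, -21, 91), (270, 426, -16, 90)]
206 [(264, 427, -32, 89), (266, 424, -27, 86), (268, 434, -21, 93), (270, 434, -16, 93), (272, 432, -11, 91)]
207 [(264, 428, -32, 86), (266, 431, -27, 89), (268, 433, -21, 89), (270, 439, -16, 93), (272, 436, -11, 91), (289, 440, 33, 89), (291, 442, 38, 90)]
```

View pics/m3.png

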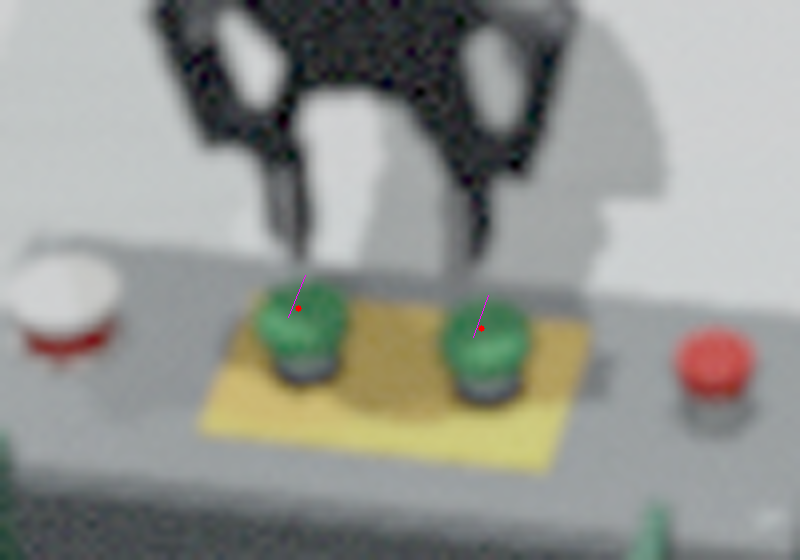

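Depth puts the front edges of the fingertips at about (445,-25,116) and (461,30,116). They are over the caps horizontally but higher than assumed. I'll descend and watch the force.

Emit:
send_rows(
  rows=[
    {"x": 0, "y": 0, "z": -0.3, "roll": 0, "claw": 0.44},
    {"x": 0, "y": 0, "z": -0.6, "roll": 0, "claw": 0.44},
    {"x": 0, "y": 0, "z": -0.6, "roll": 0, "claw": 0.44},
  ],
)

```text
clock: 3.32
eef_pos: [444.6, 4.3, 92.5]
tool_rot: [-3.141, -0.001, 2.835]
force: [-0.1, -0.7, 0.5]
width: 47.9
```

Emit:
send_rows(
  rows=[
    {"x": 0, "y": 0, "z": -0.2, "roll": 0, "claw": 0.44},
    {"x": 0, "y": 0, "z": -0.4, "roll": 0, "claw": 0.44},
    {"x": 0, "y": 0, "z": -0.4, "roll": 0, "claw": 0.44},
  ],
)

```text
clock: 3.57
eef_pos: [444.6, 4.3, 88.5]
tool_rot: [-3.141, -0.001, 2.835]
force: [0.2, -0.3, -0.1]
width: 47.8
```

```bash
cat > look.py <<'E'
from h import *
import sys
s=ctrl.read_state();print(s["clock"],s["eef_pos"].round(1),s["force"].round(1),s["torque"].round(2))
a,d=ctrl.get_image("scene")
g=(255*(a/255.*1.6).clip(0,1)**.5).astype(np.uint8)
cv2.imwrite("pics/"+sys.argv[1],cv2.resize(g[170:240,230:330],(800,560),interpolation=cv2.INTER_CUBIC))
E
python3 look.py m4.png
```

```text
3.5667 [444.6   4.3  88.5] [ 0.2 -0.3 -0.1] [-0.  0. -0.]
```

View pics/m4.png

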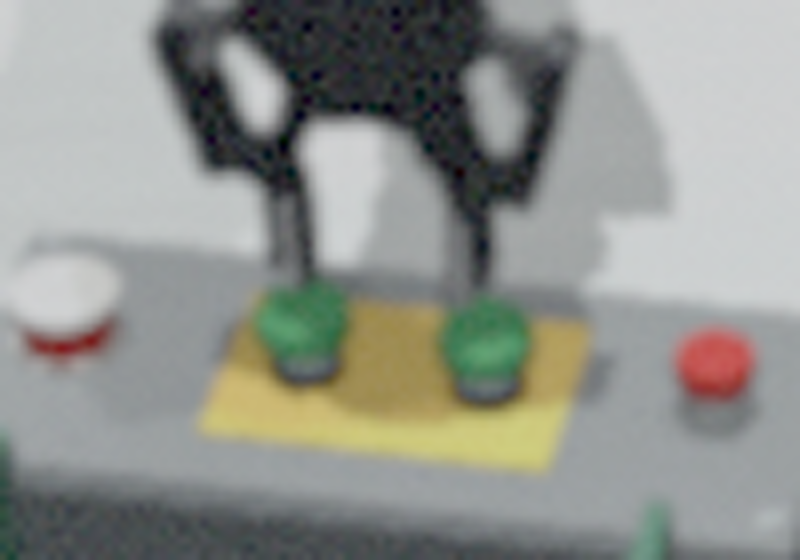

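The tips now reach the caps' rear rims in the image, (300,285) and (475,285), with no force. They could be above the caps or behind them, so I'll check depth along the fingers.

```bash
python3 - <<'E'
from h import *
a,d=ctrl.get_image("scene")
for us in((264,265,266,267,268),(286,287,288,289,290)):
  for v in range(192,209):
    print(v,[(u,int(a[v,u].mean()))+tuple(int(t) for t in world("scene",(u,v),D=d[v,u])) for u in us])
t,dt=ctrl.get_image("top")
g=(255*(t/255.*1.6).clip(0,1)**.5).astype(np.uint8)
cv2.imwrite("pics/t5.png",cv2.resize(g[260:340,300:400],(800,640),interpolation=cv2.INTER_CUBIC)[:600])
for v in range(290,312,2): print(v,[(u,)+tuple(int(q) for q in world("top",(u,v),D=dt[v,u])) for u in range(328,348,3)])
E
```

```text
192 [(264, 5, 449, -27, 152), (265, 5, 448, -25, 151), (266, 1, 445, -22, 148), (267, 11, 436, -20, 141), (268, 45, 433, -17, 138)]
193 [(264, 7, 448, -28, 147), (265, 6, 446, -25, 146), (266, 3, 438, -23, 139), (267, 5, 439, -20, 140), (268, 38, 430, -18, 133)]
194 [(264, 11, 444, -28, 142), (265, 16, 446, -25, 142), (266, 14, 442, -23, 139), (267, 5, 436, -21, 135), (268, 30, 430, -18, 130)]
195 [(264, 22, 445, -28, 139), (265, 25, 447, -26, 140), (266, 20, 445, -23, 138), (267, 8, 441, -21, 135), (268, 26, 435, -18, 130)]
196 [(264, 23, 446, -29, 136), (265, 29, 442, -26, 133), (266, 25, 447, -23, 137), (267, 10, 438, -21, 130), (268, 23, 432, -19, 125)]
197 [(264, 26, 439, -29, 128), (265, 30, 446, -26, 133), (266, 24, 449, -24, 135), (267, 11, 441, -21, 129), (268, 20, 433, -19, 122)]
198 [(264, 26, 439, -29, 125), (265, 28, 446, -27, 130), (266, 25, 446, -24, 130), (267, 12, 440, -22, 125), (268, 17, 435, -19, 121)]
199 [(264, 28, 443, -29, 125), (265, 28, 441, -27, 123), (266, 26, 447, -24, 127), (267, 13, 444, -22, 124), (268, 14, 436, -19, 118)]
200 [(264, 27, 440, -30, 119)
[... 4282 characters left out ...]
, 87), (334, 447, 41, 89), (337, 446, 39, 158), (340, 443, 40, 254), (343, 442, 38, 308), (346, 439, 47, 466)]
304 [(328, 443, 53, 60), (331, 443, 46, 60), (334, 443, 41, 85), (337, 443, 34, 90), (340, 440, 39, 249), (343, 439, 38, 307), (346, 436, 47, 467)]
306 [(328, 439, 53, 62), (331, 439, 46, 61), (334, 438, 40, 83), (337, 438, 34, 87), (340, 436, 39, 239), (343, 436, 38, 307), (346, 433, 47, 464)]
308 [(328, 434, 53, 60), (331, 434, 46, 63), (334, 434, 39, 62), (337, 434, 32, 59), (340, 434, 26, 61), (343, 432, 38, 302), (346, 431, 47, 465)]
310 [(328, 430, 53, 62), (331, 430, 46, 62), (334, 430, 39, 61), (337, 430, 33, 63), (340, 430, 26, 61), (343, 429, 36, 270), (346, 428, 47, 463)]
```

View pics/t5.png

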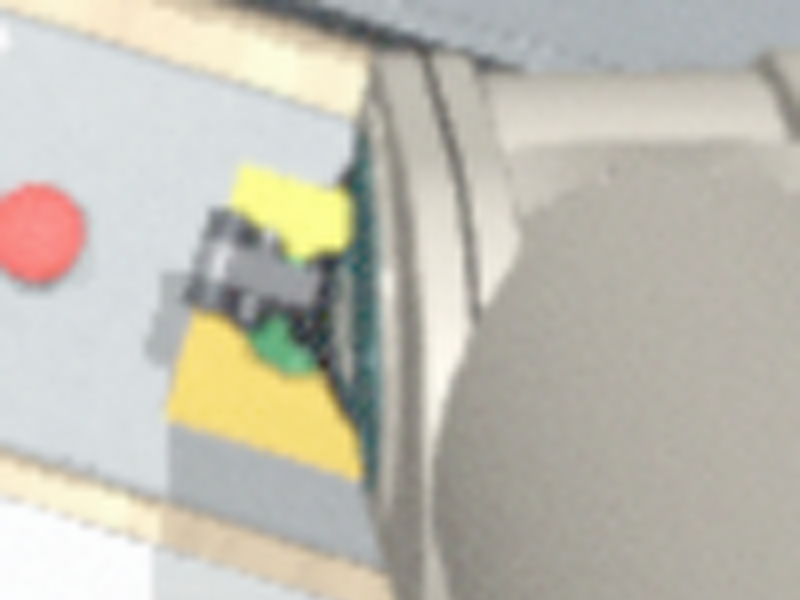

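The depth data puts the tip bottoms at z≈106, centred over the caps at about (436,-25) and (453,30). So they are roughly 18 mm above the caps. I'll widen the jaws slightly and keep descending on force.

Emit:
send_rows(
  rows=[
    {"x": 0, "y": 0, "z": -0.4, "roll": 0, "claw": 0.41},
    {"x": 0, "y": 0, "z": -0.8, "roll": 0, "claw": 0.41},
    {"x": 0, "y": 0, "z": -1.2, "roll": 0, "claw": 0.41},
    {"x": 0, "y": 0, "z": -1.2, "roll": 0, "claw": 0.41},
  ],
)

```text
clock: 4.05
eef_pos: [444.3, 4.3, 76.1]
tool_rot: [-3.141, -0.001, 2.835]
force: [-0.6, 0.5, 0.6]
width: 50.8
```

Emit:
send_rows(
  rows=[
    {"x": 0, "y": 0, "z": -0.2, "roll": 0, "claw": 0.41},
    {"x": 0, "y": 0, "z": -0.2, "roll": 0, "claw": 0.41},
  ],
)

```text
clock: 4.22
eef_pos: [444.7, 4.3, 74.6]
tool_rot: [-3.141, -0.0, 2.835]
force: [0.2, 0.2, -0.4]
width: 50.5
```

Emit:
send_rows(
  rows=[
    {"x": 0, "y": 0, "z": -0.2, "roll": 0, "claw": 0.41},
    {"x": 0, "y": 0, "z": -0.2, "roll": 0, "claw": 0.41},
  ],
)

```text
clock: 4.38
eef_pos: [444.8, 4.3, 72.9]
tool_rot: [3.142, -0.0, 2.835]
force: [-0.1, -0.0, 2.5]
width: 50.4
```

Contact has started, with 2.5 N at TCP z≈73. I'll continue to full press, watching the force.

Emit:
send_rows(
  rows=[
    {"x": 0, "y": 0, "z": -0.2, "roll": 0, "claw": 0.41},
    {"x": 0, "y": 0, "z": -0.2, "roll": 0, "claw": 0.41},
  ],
)

```text
clock: 4.55
eef_pos: [444.9, 4.3, 70.9]
tool_rot: [3.142, 0.0, 2.835]
force: [-0.3, 0.4, 1.1]
width: 50.3
```

```bash
python3 look.py m6.png
```

```text
4.55 [444.9   4.3  70.9] [-0.3  0.4  1.1] [-0.04  0.02 -0.01]
```

View pics/m6.png

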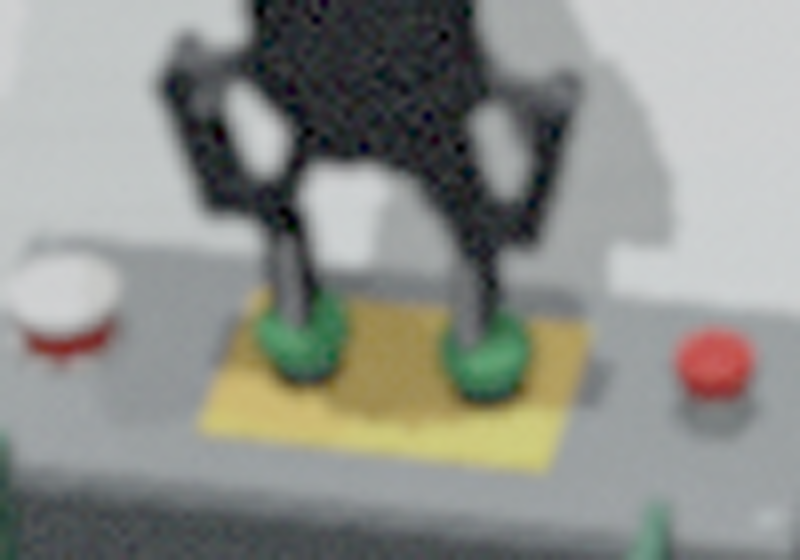

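Both tips, at (293,325) and (470,345), sit on the caps and both caps have sunk a little. I'll continue.

Emit:
send_rows(
  rows=[
    {"x": 0, "y": 0, "z": -0.2, "roll": 0, "claw": 0.41},
    {"x": 0, "y": 0, "z": -0.2, "roll": 0, "claw": 0.41},
  ],
)

```text
clock: 4.77
eef_pos: [444.9, 4.3, 69.1]
tool_rot: [3.141, 0.0, 2.835]
force: [-0.8, -0.7, 7.8]
width: 50.6
```

Emit:
send_rows(
  rows=[
    {"x": 0, "y": 0, "z": -0.2, "roll": 0, "claw": 0.41},
    {"x": 0, "y": 0, "z": -0.2, "roll": 0, "claw": 0.41},
  ],
)

```text
clock: 4.93
eef_pos: [445.0, 4.3, 67.2]
tool_rot: [3.141, 0.0, 2.835]
force: [-1.1, 0.3, 9.1]
width: 50.2
```

Emit:
send_rows(
  rows=[
    {"x": 0, "y": 0, "z": -0.2, "roll": 0, "claw": 0.41},
    {"x": 0, "y": 0, "z": -0.2, "roll": 0, "claw": 0.41},
  ],
)

```text
clock: 5.1
eef_pos: [445.0, 4.3, 66.4]
tool_rot: [3.141, 0.001, 2.835]
force: [-3.7, 0.9, 21.4]
width: 50.4
```

Emit:
send_rows(
  rows=[
    {"x": 0, "y": 0, "z": -0.1, "claw": 0.41, "roll": 0},
    {"x": 0, "y": 0, "z": -0.1, "claw": 0.41, "roll": 0},
    {"x": 0, "y": 0, "z": -0.1, "claw": 0.41, "roll": 0},
    {"x": 0, "y": 0, "z": -0.1, "claw": 0.41, "roll": 0},
    {"x": 0, "y": 0, "z": -0.1, "claw": 0.41, "roll": 0},
  ],
)

```text
clock: 5.52
eef_pos: [445.1, 4.3, 66.3]
tool_rot: [3.141, 0.002, 2.835]
force: [-5.7, -0.6, 34.1]
width: 50.2
```

Emit:
send_rows(
  rows=[
    {"x": 0, "y": 0, "z": 0, "claw": 0.41, "roll": 0},
    {"x": 0, "y": 0, "z": 0, "claw": 0.41, "roll": 0},
    {"x": 0, "y": 0, "z": 0, "claw": 0.41, "roll": 0},
    {"x": 0, "y": 0, "z": 0, "claw": 0.41, "roll": 0},
    {"x": 0, "y": 0, "z": 0, "claw": 0.41, "roll": 0},
  ],
)

```text
clock: 5.93
eef_pos: [445.0, 4.3, 66.2]
tool_rot: [3.141, 0.002, 2.835]
force: [-5.9, -0.2, 33.9]
width: 50.1
```

Emit:
send_rows(
  rows=[
    {"x": 0, "y": 0, "z": 0, "claw": 0.41, "roll": 0},
    {"x": 0, "y": 0, "z": 0, "claw": 0.41, "roll": 0},
    {"x": 0, "y": 0, "z": 0, "claw": 0.41, "roll": 0},
    {"x": 0, "y": 0, "z": 0, "claw": 0.41, "roll": 0},
    {"x": 0, "y": 0, "z": 0, "claw": 0.41, "roll": 0},
  ],
)

```text
clock: 6.35
eef_pos: [445.1, 4.3, 66.2]
tool_rot: [3.141, 0.002, 2.835]
force: [-4.7, 0.2, 34.1]
width: 50.2
```

Emit:
send_rows(
  rows=[
    {"x": 0, "y": 0, "z": 0, "claw": 0.41, "roll": 0},
    {"x": 0, "y": 0, "z": 0, "claw": 0.41, "roll": 0},
    {"x": 0, "y": 0, "z": 0, "claw": 0.41, "roll": 0},
    {"x": 0, "y": 0, "z": 0, "claw": 0.41, "roll": 0},
    {"x": 0, "y": 0, "z": 0, "claw": 0.41, "roll": 0},
  ],
)

```text
clock: 6.77
eef_pos: [445.1, 4.3, 66.3]
tool_rot: [3.141, 0.002, 2.835]
force: [-4.9, -0.1, 33.6]
width: 50.5
```

```bash
sed 's/170:240,230:330/170:300,190:360/; s/(800,560)/(784,600)/' look.py > look2.py; python3 look2.py m7.png; python3 - <<'E'
from h import *
for c in("scene","top"):
    ctrl.get_image(c)
    for r in ctrl.place_of(c,"roll_center")[:2]:
        w=world(c,r["uv"],z=62)-[444.7,4.3,0];a=np.radians(-17.6);print(c,r["confidence"],r["uv"],w[0]*np.cos(a)+w[1]*np.sin(a),-w[0]*np.sin(a)+w[1]*np.cos(a))
E
```

```text
6.7667 [445.1   4.3  66.3] [-4.9 -0.1 33.6] [ 0.02  1.21 -0.03]
scene 0.98 [449.9, 289.1] 184.56350098556868 451.1135390331118
scene 0.88 [271.8, 245.6] 112.18350797545597 9.649684521667599
top 0.66 [184.8, 192.4] 129.66923526965024 441.52807122809037
top 0.57 [366.6, 254.0] 119.92326418013376 -4.677837503934747
```

View pics/m7.png

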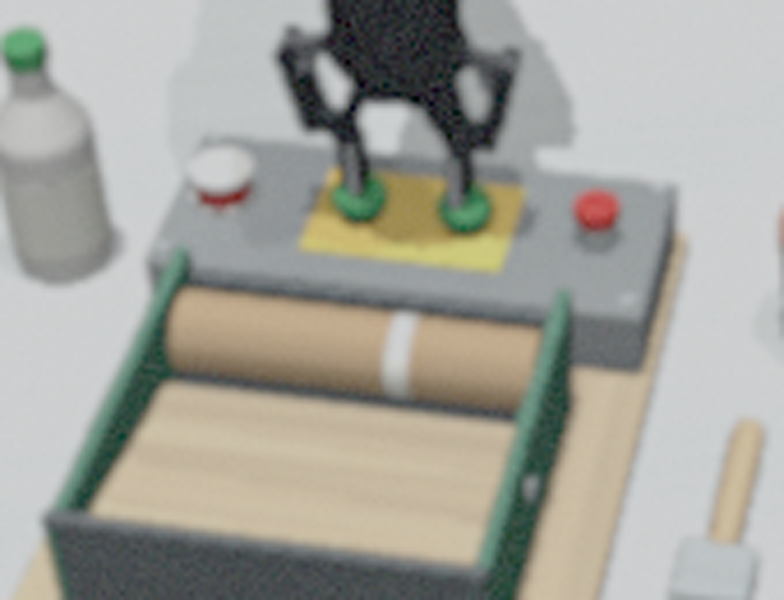

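The roll (355,345) lies in the trough, at x≈120 mm by the top camera and 112 by the scene camera. Both caps are down and the pins are sunk. I'll hold a little longer, then lift straight up.

Emit:
send_rows(
  rows=[
    {"x": 0, "y": 0, "z": 0, "claw": 0.41, "roll": 0},
    {"x": 0, "y": 0, "z": 0, "claw": 0.41, "roll": 0},
    {"x": 0, "y": 0, "z": 0, "claw": 0.41, "roll": 0},
    {"x": 0, "y": 0, "z": 0, "claw": 0.41, "roll": 0},
    {"x": 0, "y": 0, "z": 0, "claw": 0.41, "roll": 0},
  ],
)

```text
clock: 7.43
eef_pos: [445.1, 4.3, 66.3]
tool_rot: [3.141, 0.002, 2.835]
force: [-5.4, 0.6, 34.2]
width: 50.4
```

Emit:
send_rows(
  rows=[
    {"x": 0, "y": 0, "z": 0, "claw": 0.41, "roll": 0},
    {"x": 0, "y": 0, "z": 0, "claw": 0.41, "roll": 0},
    {"x": 0, "y": 0, "z": 0, "claw": 0.41, "roll": 0},
    {"x": 0, "y": 0, "z": 0, "claw": 0.41, "roll": 0},
    {"x": 0, "y": 0, "z": 0, "claw": 0.41, "roll": 0},
  ],
)

```text
clock: 7.85
eef_pos: [445.1, 4.3, 66.3]
tool_rot: [3.141, 0.002, 2.835]
force: [-5.3, 0.3, 34.7]
width: 50.5
```

Emit:
send_rows(
  rows=[
    {"x": 0, "y": 0, "z": 0.5, "claw": 0.41, "roll": 0},
    {"x": 0, "y": 0, "z": 1.5, "claw": 0.41, "roll": 0},
    {"x": 0, "y": 0, "z": 4, "claw": 0.41, "roll": 0},
    {"x": 0, "y": 0, "z": 8, "claw": 0.41, "roll": 0},
    {"x": 0, "y": 0, "z": 12, "claw": 0.41, "roll": 0},
  ],
)

```text
clock: 8.27
eef_pos: [443.7, 4.2, 184.5]
tool_rot: [-3.14, -0.003, 2.835]
force: [1.3, 0.3, -0.9]
width: 50.3
```

Emit:
send_rows(
  rows=[
    {"x": 0, "y": 0, "z": 3, "claw": 0.41, "roll": 0},
    {"x": -0.5, "y": 4, "z": 3, "claw": 0.41, "roll": 0},
    {"x": -1, "y": 8, "z": 3, "claw": 0.41, "roll": 0},
    {"x": -1.5, "y": 12, "z": 3, "claw": 0.41, "roll": 0},
    {"x": -2, "y": 16, "z": 3, "claw": 0.41, "roll": 0},
  ],
)

```text
clock: 8.68
eef_pos: [424.5, 165.8, 214.3]
tool_rot: [3.141, 0.001, 2.834]
force: [1.4, 0.6, 0.4]
width: 50.4
```

Emit:
send_rows(
  rows=[
    {"x": -0.5, "y": 4, "z": 0, "claw": 0.41, "roll": 0},
    {"x": -1, "y": 8, "z": 0, "claw": 0.41, "roll": 0},
    {"x": -1.5, "y": 12, "z": 0, "claw": 0.41, "roll": 0},
    {"x": -1.5, "y": 12, "z": 0, "claw": 0.41, "roll": 0},
    {"x": -1.5, "y": 12, "z": 0, "claw": 0.41, "roll": 0},
  ],
)

```text
clock: 9.1
eef_pos: [408.7, 287.0, 213.5]
tool_rot: [3.141, -0.001, 2.841]
force: [0.3, -0.8, -0.5]
width: 50.5
```

```bash
python3 look2.py m8.png; python3 - <<'E'
from h import *
im,d=ctrl.get_image("top");hsv=cv2.cvtColor(im,cv2.COLOR_BGR2HSV)
for uv in((337,299),(364,308),(304,289),(366,254)):print(uv,[world("top",uv,D=np.median(d[uv[1]-2:uv[1]+3,uv[0]-2:uv[0]+3])).round(1)])
m=cv2.inRange(hsv,(5,70,40),(20,200,255))
E
```

```text
9.1 [408.7 287.  213.5] [ 0.3 -0.8 -0.5] [-0.06 -0.04  0.04]
(337, 299) [array([454.1,  34.5,  88.1])]
(364, 308) [array([434.5, -24.8,  88. ])]
(304, 289) [array([476. , 107.2,  88.6])]
(366, 254) [array([554.6, -32. ,  84.5])]
```

View pics/m8.png

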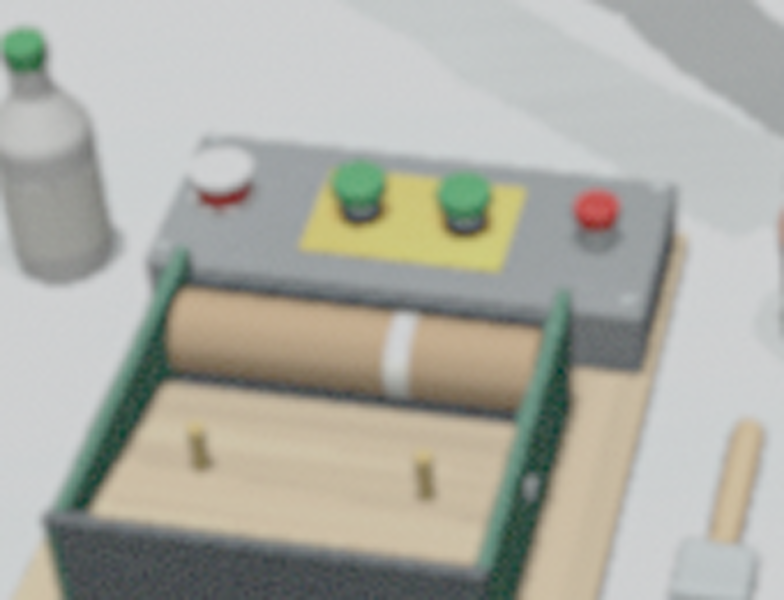

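All three buttons are up at 88 mm, both pins are up again and the roll is in the trough (top at 84.5 mm, so centre about 62). The arm is clear, so I'm handing in.

```bash
python3 -c "
from cell import ctrl
print(ctrl.finish_job())"
```

```text
the job is handed in; nothing more can be done
None
```

The roll is released and lying in the trough, and the job is handed in; no verdict was reported. I pressed both green buttons together, one fingertip on each, to the hard stop (about 34 N in total). I held them about 2.8 s until the roll was in the trough, then lifted straight up and moved clear, finishing at 9.1 s.

**Last checks**
- **Buttons:** both green caps and the red stop read about 88 mm, which is up, and both gate pins are standing again.
- **Roll:** the top of the roll reads 84.5 mm, so its centre is about 62 mm.
- **Bystanders:** the spool, bottle and brush look unmoved in the last view. I did not compare the pot, tin or mug with their starting places.

**What disagreed**
- **Roll position:** along the dispenser's x axis the top camera gave 120 mm and the scene camera 112 mm. Both are inside the 108–132 mm range.
- **Fingertip height:** with the jaws part closed, the fingertips stood about 15 mm farther back than `tcp_to_tips` says. I found the contact height by depth and force instead.

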